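# Load the tablet tray under the analyser's hold-down spring

### The arm

A 6-joint arm with a two-finger parallel gripper is mounted at the origin on the work surface. World frame = base frame: x ahead of the robot, y to its left, z up, the work surface at z = 0. Lengths are in m, angles in rad, forces in N, time in s.
With the tool pointing down it reaches from about 0.425 to 0.95 m from the base axis. Payload 14.7 kg.
Tool frame: the origin (TCP) lies at the very end of the fingers, on their centre line; the grasp point (between the pads) lies 19 mm behind it; z points along the fingers, y is the line along which they close (so a half turn about z gives the same grasp; the last joint's range is limited). The gripper opens to 85 mm and grips with 20 to 120 N. Pads are 22 mm wide; open, the fingers measure 114 mm over their backs; the gripper's body (76 mm by 85 mm) begins 54 mm behind the grasp point. The pads swing forward as they close: fully open they stand 13 mm farther back than shut.
Start: joints at [-1.191, 0.48, 1.596, -0, 1.065, -0.047], TCP at [0.269, -0.592, 0.231] pointing down, gripper open.
Joint ranges: [-2.75, 2.75], [-0.82, 2.05], [0.23, 2.67], [-1.56, 4.7], [0.09, 2.69], [-2.92, 2.92]. Speed limits (rad/s): [1.89, 1.89, 2.39, 3.01, 3.01, 3.01].

### API

Orientations are given as a unit quaternion [w, x, y, z].
In Python, from rig import observe, cams, job_done gives the robot as it stands.
- The arm moves only by the tool jog_arm, never from a script. Its argument "deltas" is a list of rows, each a list of 3 entries, a list of its own where there are three numbers: the finger opening in cm, from 0 to 8.54, then the shift along the tool's x, y, z in cm, then the turn about the tool's z in rad. In form: [[hand, [x, y, z], yaw], ...]. A call has exactly 10 rows; each row is the pose to reach, as a shift and turn from the pose commanded when the call began, along the tool's axes at that moment; what a row does not reach only later rows make up. A row lasts 1/10 s, in which the tool goes at most 50 mm and 8.59 degrees, less where a joint would pass 70% of its speed; a pose out of reach is approached as far as the arm can. A call with a gripper value outside its range is refused whole. The fingers move at their own pace and stop on an object; "newtons" is the grip in N (left out, the last holds). Time passes only in rows, so rows that repeat a pose let the fingers close, or fill a call up. It gives the time, the measured TCP pose, the force, the opening and the grip force at its end, in the units of the state.
- observe(): the state, without advancing time (a new reading comes with each control period).
- cams.grab_frame(name): name is "side" or "top" or "wrist"; returns (picture, depth): 384x512x3 uint8, red, green, blue; 384x512 float32, m along the optical axis (not along the pixel's ray), 0 where there is no reading.
- cams.camera_info(name): a dict with "fx", "fy", "cx", "cy" (pixels), "dist_coeffs" ([k1, k2, p1, p2, k3] as OpenCV has them; the pictures are not rectified), "rvec" (rotation vector, rad) and "tvec" (3), from world to camera coordinates, as OpenCV has them; the wrist camera has in their place "tool_from_camera" (4x4, takes a point from camera to tool coordinates, whose origin is the TCP and whose axes are the flange's). Camera axes: x right, y down, z forward; pixel columns grow to the right and rows downward; lengths in m; the calibration is good to about 2 mm. A picture is of the moment at which its call begins: read the wrist's pose just before it. camera_info takes no time and is no camera call.
- job_done(): hands the job in; it is judged then, once.
The state is a dict: "time_s": time; "joints": joint angles; "qvel": joint speeds; "effort": joint torques, N m; "position": TCP position; "tool_rot": TCP orientation; "wrist_force": force on the tool from outside, world axes, zero at the start; "ft_torque": the same for the moment, N m; "grip_width": finger opening in m; "gripper_force": force on a finger pad.
Only numpy, scipy, OpenCV 4.12 (cv2) and the standard library are available. Lean on these libraries where they do the work, as an engineer would, in place of code of your own. Each camera call takes 0.05 s, during which the arm holds its last target. There are 200 camera calls.

### The job

Load the tablet tray into the analyser: put the closed fingertips on the tray's ribbed rubber thumb pad, press down hard and slide the tray along its track, under the hold-down leaf spring and into the slot, until its nose is fully home against the stop. Do not pinch or lift the tray, leave the jar, the beaker and the scoop alone, and finish with the hand clear of everything.

Things in the scene. Friction and masses are not known exactly. Their poses are not given: they have to be found in the camera images.
- analyser: Bench-top tablet analyser, fixed on the bench. Origin on the bench under its loading deck; x axis = feed direction (towards the slot), z up. Aluminium deck 123 mm wide, from x = -130 mm, top 40 mm above the bench. A beige hood (150 mm wide, top 74 mm above the bench) with the slot begins at x = +72 mm, the cabinet (230 mm wide, 160 mm high) at x = +152 mm
- stop (a point): Centre of the stop face inside the slot, axes as the analyser's, at its x = +85 mm, y = 0, 35 mm above the bench: the tray's nose is at this point when fully home. The track leading here is sunk in the deck: 83 mm wide, low-friction floor 30 mm above the bench, closed at the rear by a wall (inner face at x = -118 mm)
- nose (a point): Foremost point of the tray's rounded front edge, on its centre line, half-way up. Axes: x = towards the nose, z up. The tray is a loose grey plate 120 x 80 x 10 mm, 0.12 to 0.24 kg, with white tablets in pockets. It lies in the track with 1.5 mm play each side, its top flush with the deck, so no edge of it can be pushed. It starts 75 to 81 mm short of the stop
- pad (a point): Centre of the upper face of the ribbed black rubber thumb pad at the tray's rear end (40 mm along the tray x 66 mm across), 96 mm behind the nose, 40 mm above the bench, flush with the tray's top. Axes as the tray's. The rubber grips fingertips well (friction about 1, against about 0.25 on the smooth rest of the tray). Fully home, its centre is still 32 mm short of the spring's lip
- spring (a joint): Lift angle of the hold-down leaf spring, rad: 0 at rest, about 0.1 when it rides on the tray. It bears on the tray with 6 to 9 N in all. With the pad pressed by 18 N, sliding takes about 3 N at first, up to 10 N to get the nose under it, then 5 to 8 N until the stop. Pressed with under about 12 N the fingertips slip and the tray stays behind; 15 to 20 N is right
- spring_mid (a point): Point midway between the undersides of the spring's two knuckles, at x = +35 mm in the analyser's frame, 36.5 mm above the bench at rest. The spring is a forked steel leaf clamped on the hood's face above the slot; two tines 12 mm wide, 32 mm either side of the centre line, reach back over the track and end in upturned lips at x = +21 mm, 46 mm above the bench
- jar_mid (a point): Centre, half-way up, of an amber screw-cap jar, 52 mm across and 85 mm high, standing on the bench; to be left alone
- beaker_mid (a point): Centre, half-way up, of a small glass beaker, 54 mm across and 70 mm high, standing on the bench; to be left alone
- scoop: Steel lab scoop (spoon-shaped), 150 mm long, lying on the bench, origin under its middle, x axis along it; to be left alone
Things that resemble listed ones, but are neither listed nor needed, are in the scene too. There is more than one size of the part that bears nose; the job needs the middle-sized.

How it is judged:
By the outcome, as a careful person would: the job done as asked, in the order asked, and still so for the second after the job is handed in, with the robot touching nothing.
It also fails if it takes over 45 s, if anything falls off the work surface, if the arm or the gripper's body presses on something with over 40 N, if the wrist force passes 120 N, or if a joint passes its speed limit or range.

## Working session

There is one attempt and no reset: what is moved stays moved. The work goes in short steps, Python scripts to look and compute and a tool call to move; the robot and the scene stay as the last step left them, time stands still between calls to the robot, and variables do not carry over. Pictures are saved under pics/ and viewed, at most 10 in all, crops included, and the job is handed in when it is done.

Besides the shell and the picture viewer there is one more tool, called after "Emit:" as name([rows], argument=value, ...), one row to a line, values as JSON. jog_arm: Moves the arm, as the interface text tells. Its arguments: {"type":"object","properties":{"deltas":{"type":"array"},"newtons":{"type":"number"}},"required":["deltas"]}

```bash
mkdir -p pics; cat > h.py <<'E'
import numpy as np, cv2
from rig import observe, cams, job_done
from scipy.spatial.transform import Rotation as R
def grab(n):
    s=observe(); p,d=cams.grab_frame(n); return s,p,d
def T(n,s):
    i=cams.camera_info(n); M=np.eye(4)
    if n=="wrist":
        q=s["tool_rot"]; M[:3,:3]=R.from_quat([q[1],q[2],q[3],q[0]]).as_matrix(); M[:3,3]=s["position"]
        M=M@np.array(i["tool_from_camera"])
    else:
        M[:3,:3]=cv2.Rodrigues(np.array(i["rvec"],float))[0]; M[:3,3]=np.ravel(i["tvec"]); M=np.linalg.inv(M)
    K=np.array([[i["fx"],0,i["cx"]],[0,i["fy"],i["cy"]],[0,0,1]]); return M,K,np.array(i["dist_coeffs"],float)
def cloud(n,s,d):
    M,K,D=T(n,s); v,u=np.mgrid[:384,:512]
    r=cv2.undistortPoints(np.stack([u,v],-1).reshape(-1,1,2).astype(float),K,D).reshape(384,512,2)
    P=np.dstack([r,np.ones((384,512))])*d[...,None]
    W=P@M[:3,:3].T+M[:3,3]; W[d==0]=np.nan; return W
def rays(n,s,px,z):
    M,K,D=T(n,s); r=cv2.undistortPoints(np.array(px,float).reshape(-1,1,2),K,D).reshape(-1,2)
    w=np.c_[r,np.ones(len(r))]@M[:3,:3].T; return M[:3,3]+w*((z-M[2,3])/w[:,2])[:,None]
E
python3 - <<'E'
from h import *
print(observe())
ims=[]
for n in("top","side"):
    s,p,d=grab(n); cv2.imwrite(f"pics/{n}0.png",p[...,::-1]); np.savez(f"pics/{n}0.npz",p=p,d=d); print(n,T(n,s)[0].round(2).tolist())
E
```

```text
{'time_s': 0.0, 'joints': array([-1.19059571e+00,  4.80839734e-01,  1.59687261e+00,  1.33636885e-06,
        1.06508419e+00, -4.65834548e-02]), 'qvel': array([-0.00028253, -0.00044104, -0.00155319, -0.00032114,  0.00064683,
       -0.00102662]), 'effort': array([-4.17458155e-03, -9.50650549e+01, -4.30187058e+01,  1.54387982e-05,
        1.24359276e-02,  1.11436420e-04]), 'position': array([ 0.26894231, -0.59130358,  0.23066773]), 'tool_rot': array([-5.93684984e-04,  9.77318078e-01,  2.11775854e-01, -9.93680341e-05]), 'wrist_force': array([ 0.39849903,  0.76132605, -0.37111741]), 'ft_torque': array([ 0.05067007, -0.03063326,  0.04298774]), 'gripper_force': 0.0, 'grip_width': 0.08519338480890992}
top [[0.0, -0.99, 0.1, 0.46], [-1.0, 0.0, 0.03, 0.12], [-0.03, -0.1, -0.99, 0.86], [0.0, 0.0, 0.0, 1.0]]
side [[1.0, -0.07, 0.06, 0.5], [-0.09, -0.77, 0.63, -0.38], [0.0, -0.63, -0.77, 0.68], [0.0, 0.0, 0.0, 1.0]]
```

View pics/top0.png

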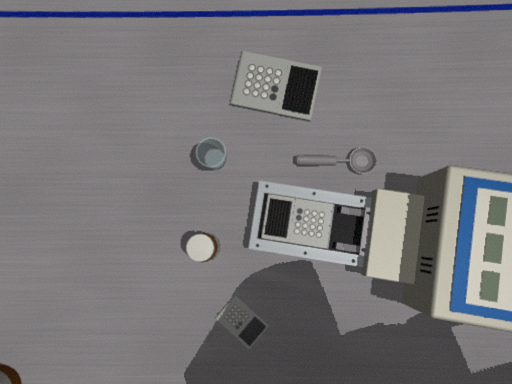

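View pics/side0.png

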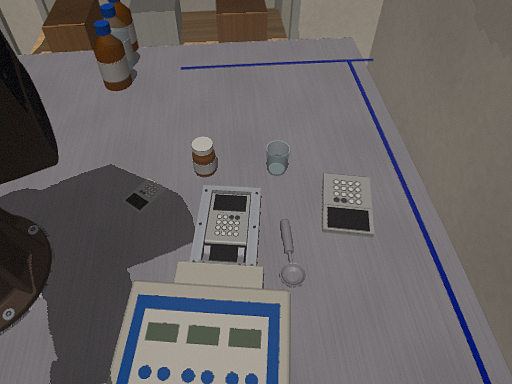

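The top view shows the analyser deck at about (255–370, 182–265), feeding to the image right. The tray lies in the track with its pad near (278,217) and its nose near (333,226). The larger and smaller trays are decoys, the jar is at (201,247) and the beaker at (211,153).

```bash
python3 - <<'E'
from h import *
z=np.load("pics/top0.npz");p,d=z["p"],z["d"]; s=observe()
W=cloud("top",s,d)
print("pad,nose,tabs",rays("top",s,[[278,217],[332,226],[201,247],[211,153]],0.04).round(4).tolist())
c=rays("top",s,[[259,182],[249,248],[370,193],[361,265]],0.04);print(c.round(4).tolist())
m=np.zeros((384,512),bool);m[175:270,245:372]=1
m&=(W[...,2]>.03)&(W[...,2]<.055)
r=cv2.minAreaRect(W[m][:,:2].astype(np.float32)*1000);print(r,cv2.boxPoints(r))
print(np.nanmedian(W[210:225,272:284].reshape(-1,3),0),W[290:300,100:110,2].mean())
# hood face / cabinet
m=np.zeros((384,512),bool);m[150:330,425:512]=1
m2=m&(W[...,2]>.15);print(np.nanmax(W[m2],0),np.nanmin(W[m2],0))
cv2.imwrite("pics/topz.png",cv2.resize(p[170:290,235:435,::-1],None,fx=4,fy=4,interpolation=cv2.INTER_CUBIC))
E
```

```text
pad,nose,tabs [[0.5025, 0.1023, 0.04], [0.4866, 0.007, 0.04], [0.4494, 0.2394, 0.04], [0.6188, 0.2233, 0.04]]
[[0.5655, 0.1361, 0.04], [0.4476, 0.154, 0.04], [0.5451, -0.061, 0.04], [0.4188, -0.0419, 0.04]]
((496.0187683105469, 45.24652862548828), (201.75836181640625, 139.98587036132812), 81.17862701416016) [[411.38348  -43.705647]
 [549.7135   -65.17311 ]
 [580.65405  134.1987  ]
 [442.32404  155.66617 ]]
[0.50241926 0.1032157  0.04078228] 2.2038475496360956e-05
[ 0.57612962 -0.11518365  0.16801636] [ 0.33628102 -0.2430638   0.15004215]
```

View pics/topz.png

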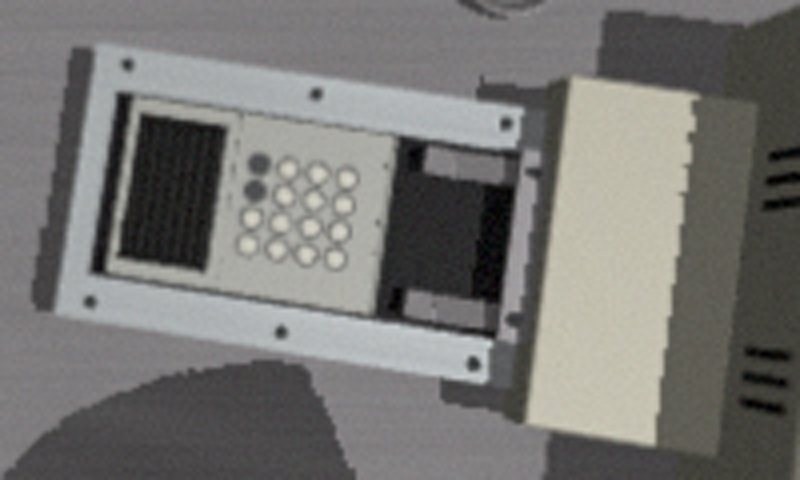

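The crop shows the tray with its pad corners at crop (140,117), (228,127), (208,270) and (118,258), and its front edge at (398,138)–(378,313). The deck's long edges run (95,45)–(525,105) and (57,313)–(490,380).

```bash
python3 - <<'E'
from h import *
s=observe()
z=[[140,117],[228,127],[208,270],[118,258],[398,138],[378,313],[95,45],[525,105],[57,313],[490,380],[125,93],[408,135],[95,273],[380,316]]
px=[[235+(a-1.5)/4,170+(b-1.5)/4] for a,b in z]
P=rays("top",s,px,.04)[:,:2]
print("pad",P[:4].mean(0),"front",P[4:6].mean(0),"rear deck",P[[6,8]].mean(0))
for a,b in((6,7),(8,9),(0,1),(3,2),(10,11),(12,13),(4,5),(6,8),(0,3)):
    v=P[b]-P[a]; print(a,b,np.degrees(np.arctan2(v[1],v[0])).round(2),np.linalg.norm(v).round(4))
q=s["tool_rot"];print(R.from_quat([q[1],q[2],q[3],q[0]]).as_matrix().round(3))
print(cams.camera_info("wrist")["tool_from_camera"])
E
```

```text
pad [0.50108377 0.1023186 ] front [0.48678133 0.00761533] rear deck [0.5076963  0.14572132]
6 7 -98.2 0.1929
8 9 -98.55 0.1916
0 1 -96.62 0.0395
3 2 -97.51 0.0402
10 11 -98.62 0.1272
12 13 -98.44 0.1268
4 5 172.46 0.0779
6 8 171.95 0.1209
0 3 170.98 0.0637
[[ 0.91   0.414 -0.   ]
 [ 0.414 -0.91   0.001]
 [ 0.    -0.001 -1.   ]]
[[ 8.10454177e-04 -9.48037209e-01 -3.18158441e-01  8.11758940e-02]
 [ 9.99999187e-01  4.54972396e-04  1.19161622e-03 -8.71994125e-04]
 [-9.84943204e-04 -3.18159148e-01  9.48036807e-01 -1.42327957e-01]
 [ 0.00000000e+00  0.00000000e+00  0.00000000e+00  1.00000000e+00]]
```

Emit:
jog_arm([
  [0,[4.2,-1.9,-1],-0.14],
  [0,[8.4,-3.8,-3],-0.28],
  [0,[12.5,-5.7,-4],-0.42],
  [0,[16.7,-7.5,-4],-0.56],
  [0,[20.8,-9.4,-4],-0.7],
  [0,[25,-11.3,-4],-0.84],
  [0,[29.2,-13.2,-4],-0.997],
  [0,[31,-16.5,-4],-0.997],
  [0,[33,-20,-4],-0.997],
  [0,[34.5,-23.5,-4],-0.997],
], newtons=60)

```text
time_s: 1.1
position: [0.486, -0.2331, 0.2709]
tool_rot: [-0.0, 0.757, 0.653, -0.0]
wrist_force: [0.3, -0.3, -0.9]
grip_width: 0.0002
gripper_force: 0.0
```

```bash
cat >> h.py <<'E'
def rel(t):
    s=observe(); q=s["tool_rot"]; m=R.from_quat([q[1],q[2],q[3],q[0]]).as_matrix()
    print(s["time_s"],s["position"].round(4),"xyaw",np.degrees(np.arctan2(m[1,0],m[0,0])).round(2),"zax",m[:,2].round(4),"w",round(s["grip_width"],4),"F",s["wrist_force"].round(1))
    print("tool shift cm",(m.T@(np.array(t)-s["position"])*100).round(2)); return s
E
python3 -c "
from h import *
rel([.51,.13,.20])"
```

```text
1.1 [ 0.486  -0.2331  0.2709] xyaw 81.6 zax [-4.e-04  4.e-04 -1.e+00] w 0.0002 F [ 0.3 -0.3 -0.9]
tool shift cm [36.27 -2.93  7.1 ]
```

Emit:
jog_arm([
  [0,[4.5,-0.4,0],0],
  [0,[9,-0.7,0],0],
  [0,[13.5,-1.1,0],0],
  [0,[18,-1.5,0],0],
  [0,[22.5,-1.8,0],0],
  [0,[27,-2.2,1],0],
  [0,[31.5,-2.6,3],0],
  [0,[35,-2.9,5],0],
  [0,[36.3,-2.9,7],0],
  [0,[36.3,-2.9,7],0],
])

```text
time_s: 2.1
position: [0.5088, 0.1299, 0.1989]
tool_rot: [-0.001, 0.756, 0.654, -0.002]
wrist_force: [0.3, -0.2, 0.7]
grip_width: -0.0001
gripper_force: 0.0
```

```bash
python3 - <<'E'
from h import *
rel([.501,.1023,.06])
s,p,d=grab("wrist"); cv2.imwrite("pics/w1.png",p[...,::-1]); np.savez("pics/w1.npz",p=p,d=d,pos=s["position"],q=s["tool_rot"])
E
```

```text
2.1 [0.5088 0.1299 0.1989] xyaw 81.73 zax [-4.e-03 -6.e-04 -1.e+00] w -0.0001 F [ 0.3 -0.2  0.7]
tool shift cm [-2.83 -0.32 13.89]
```

View pics/w1.png

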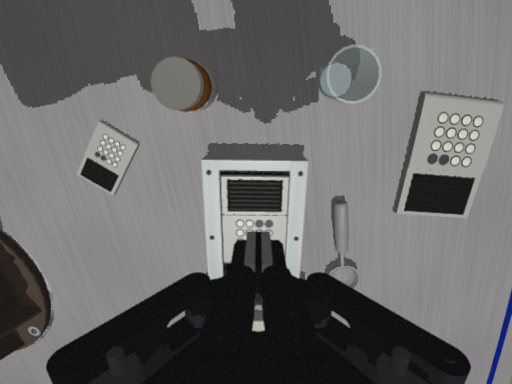

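The wrist view shows the pad at about (228–283, 178–213), centred across the track, and the deck's rear corners at (203,160) and (306,160). The jar and beaker stand well behind.

```bash
python3 - <<'E'
from h import *
z=np.load("pics/w1.npz"); s=dict(position=z["pos"],tool_rot=z["q"])
P=rays("wrist",s,[[228,178],[281,178],[283,213],[228,213],[203,160],[306,160],[207,276],[306,252]],.04)[:,:2]
print(P.round(4).tolist()); print("pad",P[:4].mean(0),"rear",P[4:6].mean(0))
for a,b in((4,5),(4,6),(5,7)):
    v=P[b]-P[a]; print(np.degrees(np.arctan2(v[1],v[0])),np.linalg.norm(v))
rel([.501,.1023,.06])
E
```

```text
[[0.4721, 0.1323], [0.5336, 0.1234], [0.5309, 0.0788], [0.4641, 0.0884], [0.4474, 0.1576], [0.5646, 0.1407], [0.4193, 0.0015], [0.5543, 0.0199]]
pad [0.50019566 0.10572344] rear [0.50598856 0.14914058]
-8.194704960932784 0.11842923376738021
-100.19516612851855 0.15862986496020387
-94.86144073713417 0.12123348507368115
2.15 [0.5093 0.1289 0.2002] xyaw 81.68 zax [-2.8e-03 -6.0e-04 -1.0e+00] w -0.0 F [-0.8 -0.5  0.6]
tool shift cm [-2.74 -0.4  14.03]
```

Emit:
jog_arm([
  [0,[-1.5,-0.2,4],0],
  [0,[-2.6,-0.35,8],0],
  [0,[-2.6,-0.35,11],0],
  [0,[-2.6,-0.35,13.5],0],
  [0,[-2.6,-0.35,14.8],0],
  [0,[-2.6,-0.35,15.2],0],
  [0,[-2.6,-0.35,15.4],0],
  [0,[-2.6,-0.35,15.5],0],
  [0,[-2.6,-0.35,15.5],0],
  [0,[-2.6,-0.35,15.5],0],
])

```text
time_s: 3.15
position: [0.5035, 0.1033, 0.047]
tool_rot: [0.0, 0.757, 0.653, 0.001]
wrist_force: [-0.8, 0.0, -0.3]
grip_width: -0.0002
gripper_force: 0.0
```

```bash
python3 -c "
from h import *
s=rel([.5005,.103,.04])
import numpy as np
"
```

```text
3.15 [0.5035 0.1033 0.047 ] xyaw 81.59 zax [ 1.2e-03  2.0e-04 -1.0e+00] w -0.0002 F [-0.8  0.  -0.3]
tool shift cm [-0.07 -0.3   0.7 ]
```

Emit:
jog_arm([
  [0,[0,-0.2,0.1],0],
  [0,[0,-0.25,0.2],0],
  [0,[0,-0.25,0.3],0],
  [0,[0,-0.25,0.4],0],
  [0,[0,-0.25,0.45],0],
  [0,[0,-0.25,0.5],0],
  [0,[0,-0.25,0.55],0],
  [0,[0,-0.25,0.6],0],
  [0,[0,-0.25,0.65],0],
  [0,[0,-0.25,0.65],0],
])

```text
time_s: 4.15
position: [0.5007, 0.1035, 0.04]
tool_rot: [0.0, 0.757, 0.653, 0.0]
wrist_force: [-1.1, 0.4, 6.1]
grip_width: -0.0001
gripper_force: 3.2
```

Contact at 6 N. I'll press further in small steps.

Emit:
jog_arm([
  [0,[0,0,0.02],0],
  [0,[0,0,0.04],0],
  [0,[0,0,0.04],0],
  [0,[0,0,0.04],0],
  [0,[0,0,0.04],0],
  [0,[0,0,0.04],0],
  [0,[0,0,0.04],0],
  [0,[0,0,0.04],0],
  [0,[0,0,0.04],0],
  [0,[0,0,0.04],0],
])

```text
time_s: 5.15
position: [0.5008, 0.1036, 0.04]
tool_rot: [0.0, 0.757, 0.653, 0.0]
wrist_force: [-3.1, 0.3, 15.7]
grip_width: -0.0003
gripper_force: 7.5
```

```bash
python3 -c "
from h import *
rel([.5005,.103,.04]);rel([.5005,.103,.04])"
```

```text
5.15 [0.5008 0.1036 0.04  ] xyaw 81.58 zax [ 7.e-04  1.e-04 -1.e+00] w -0.0003 F [-3.1  0.3 15.7]
tool shift cm [-0.06 -0.03  0.  ]
5.15 [0.5008 0.1036 0.04  ] xyaw 81.58 zax [ 7.e-04  1.e-04 -1.e+00] w -0.0003 F [-3.1  0.3 15.7]
tool shift cm [-0.06 -0.03  0.  ]
```

Emit:
jog_arm([
  [0,[0,0,0.01],0],
  [0,[-0.1,0,0.01],0],
  [0,[-0.3,0,0.01],0],
  [0,[-0.5,0,0.01],0],
  [0,[-0.7,0,0.01],0],
  [0,[-0.9,0,0.01],0],
  [0,[-1.1,0,0.01],0],
  [0,[-1.3,0,0.01],0],
  [0,[-1.4,0,0.01],0],
  [0,[-1.5,0,0.01],0],
])

```text
time_s: 6.15
position: [0.4994, 0.0889, 0.04]
tool_rot: [0.001, 0.757, 0.653, 0.001]
wrist_force: [0.0, 2.1, 12.7]
grip_width: 0.0001
gripper_force: 6.5
```

```bash
python3 - <<'E'
from h import *
rel([.5005,.103,.04])
s,p,d=grab("top"); cv2.imwrite("pics/topz2.png",cv2.resize(p[170:290,235:435,::-1],None,fx=4,fy=4,interpolation=cv2.INTER_CUBIC))
E
```

```text
6.15 [0.4994 0.0889 0.04  ] xyaw 81.57 zax [ 2.1e-03  4.0e-04 -1.0e+00] w 0.0001 F [ 0.   2.1 12.7]
tool shift cm [ 1.41 -0.1   0.  ]
```

View pics/topz2.png

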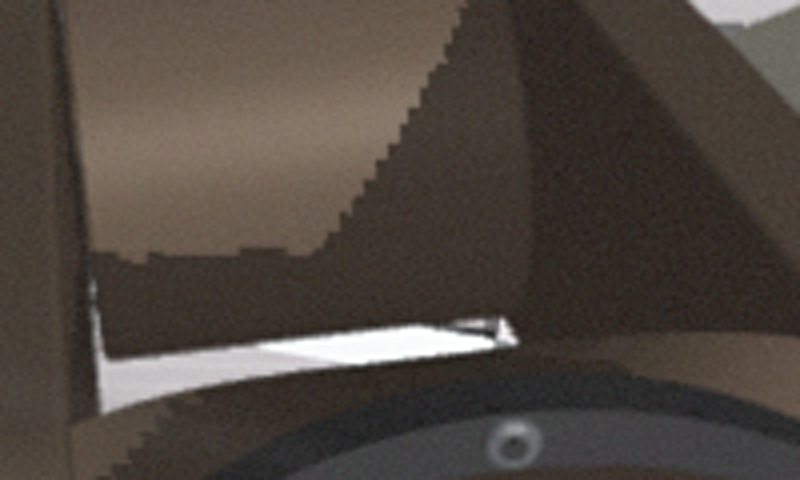

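The arm blocks the top camera, so I'll use the wrist view to check that the tray follows. Press force fell to 12.7 N, so I'll press more first.

Emit:
jog_arm([
  [0,[0,0,0.01],0],
  [0,[0,0,0.02],0],
  [0,[0,0,0.025],0],
  [0,[0,0,0.025],0],
  [0,[0,0,0.025],0],
  [0,[-0.1,0,0.025],0],
  [0,[-0.25,0,0.025],0],
  [0,[-0.4,0,0.025],0],
  [0,[-0.5,0,0.025],0],
  [0,[-0.5,0,0.025],0],
])

```text
time_s: 7.2
position: [0.4987, 0.084, 0.04]
tool_rot: [0.001, 0.757, 0.653, 0.001]
wrist_force: [-1.8, 1.2, 19.6]
grip_width: 0.0002
gripper_force: 9.7
```

```bash
python3 - <<'E'
from h import *
rel([.5005,.103,.04])
s,p,d=grab("wrist"); cv2.imwrite("pics/w2.png",p[...,::-1])
E
```

```text
7.2 [0.4987 0.084  0.04  ] xyaw 81.57 zax [ 2.1e-03  4.0e-04 -1.0e+00] w 0.0002 F [-1.8  1.2 19.6]
tool shift cm [ 1.91 -0.1  -0.  ]
```

View pics/w2.png

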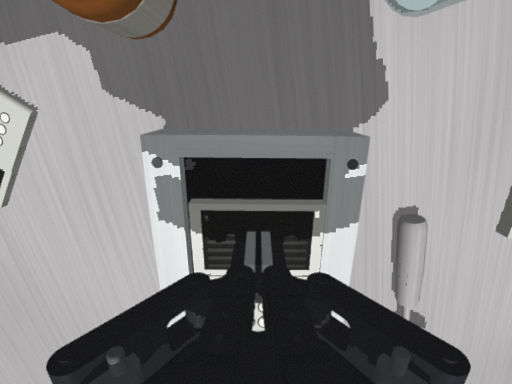

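The wrist view shows the tray following: the open track is visible behind its rear edge (row ~202), with the fingertips central on the pad. I'll keep sliding.

Emit:
jog_arm([
  [0,[-0.1,0,0],0],
  [0,[-0.3,0,0.01],0],
  [0,[-0.5,0,0.01],0],
  [0,[-0.7,0,0.01],0],
  [0,[-0.9,0,0.01],0],
  [0,[-1.1,0,0.01],0],
  [0,[-1.3,0,0.01],0],
  [0,[-1.4,0,0.01],0],
  [0,[-1.5,0,0.01],0],
  [0,[-1.5,0,0.01],0],
])

```text
time_s: 8.25
position: [0.4964, 0.0693, 0.04]
tool_rot: [0.001, 0.757, 0.653, 0.001]
wrist_force: [-2.7, 6.0, 22.4]
grip_width: -0.0001
gripper_force: 11.2
```

```bash
cat >> h.py <<'E'
def gap():
    s,p,d=grab("wrist"); g=p.astype(int).sum(2)
    col=g[150:235,190:205].mean(1); e=int(np.argmax(np.diff(col[:]) *(np.arange(len(col)-1)>12)))+150.5
    P=rays("wrist",s,[[256,e]],.04)[0,:2]; f=np.array([-.1461,-.9893])
    print("row",e,"rear edge from TCP",((P-s["position"][:2])@f).round(4),"analyser x of rear edge",(-.130+(P-[.507,.1474])@f).round(4)); return p
E
python3 - <<'E'
from h import *
rel([.5005,.103,.04]);gap()
E
```

```text
8.25 [0.4964 0.0693 0.04  ] xyaw 81.57 zax [ 2.1e-03  5.0e-04 -1.0e+00] w -0.0001 F [-2.7  6.  22.4]
tool shift cm [ 3.39 -0.09 -0.  ]
row 198.5 rear edge from TCP -0.03 analyser x of rear edge -0.0812
```

Emit:
jog_arm([
  [0,[-0.1,0,-0.01],0],
  [0,[-0.3,0,-0.01],0],
  [0,[-0.5,0,-0.01],0],
  [0,[-0.7,0,-0.01],0],
  [0,[-0.9,0,-0.01],0],
  [0,[-1.1,0,-0.01],0],
  [0,[-1.3,0,-0.01],0],
  [0,[-1.4,0,-0.01],0],
  [0,[-1.5,0,-0.01],0],
  [0,[-1.5,0,-0.01],0],
])

```text
time_s: 9.3
position: [0.4941, 0.0544, 0.04]
tool_rot: [0.0, 0.757, 0.653, 0.001]
wrist_force: [-2.7, 5.9, 21.3]
grip_width: 0.0003
gripper_force: 10.6
```

```bash
python3 - <<'E'
from h import *
rel([.5005,.103,.04]);gap()
p=cv2.imread("pics/w2.png"); print(p[150:235,190:205].astype(int).sum(2).mean(1).round()[44:60])
E
```

```text
9.3 [0.4941 0.0544 0.04  ] xyaw 81.57 zax [ 1.8e-03  4.0e-04 -1.0e+00] w 0.0003 F [-2.7  5.9 21.3]
tool shift cm [ 4.9  -0.07  0.  ]
row 198.5 rear edge from TCP -0.03 analyser x of rear edge -0.0661
[ 60.  59.  59.  62. 164. 283. 295. 296. 298. 315. 355. 357. 356. 356.
 356. 346.]
```

Emit:
jog_arm([
  [0,[-0.1,0,-0.01],0],
  [0,[-0.3,0,-0.02],0],
  [0,[-0.5,0,-0.02],0],
  [0,[-0.7,0,-0.02],0],
  [0,[-0.9,0,-0.02],0],
  [0,[-1.1,0,-0.02],0],
  [0,[-1.3,0,-0.02],0],
  [0,[-1.5,0,-0.02],0],
  [0,[-1.7,0,-0.02],0],
  [0,[-1.8,0,-0.02],0],
])

```text
time_s: 10.35
position: [0.4912, 0.0366, 0.04]
tool_rot: [0.0, 0.757, 0.653, 0.001]
wrist_force: [-1.9, 7.5, 17.6]
grip_width: 0.0002
gripper_force: 8.7
```

```bash
python3 - <<'E'
from h import *
rel([.5005,.103,.04]);gap()
E
```

```text
10.35 [0.4912 0.0366 0.04  ] xyaw 81.56 zax [ 1.4e-03  4.0e-04 -1.0e+00] w 0.0002 F [-1.9  7.5 17.6]
tool shift cm [ 6.7  -0.06  0.  ]
row 198.5 rear edge from TCP -0.03 analyser x of rear edge -0.048
```

Emit:
jog_arm([
  [0,[-0.05,0,0.01],0],
  [0,[-0.15,0,0.01],0],
  [0,[-0.25,0,0.01],0],
  [0,[-0.35,0,0.01],0],
  [0,[-0.45,0,0.01],0],
  [0,[-0.55,0,0.01],0],
  [0,[-0.6,0,0.01],0],
  [0,[-0.65,0,0.01],0],
  [0,[-0.7,0,0.01],0],
  [0,[-0.7,0,0.01],0],
])

```text
time_s: 11.4
position: [0.4902, 0.0297, 0.04]
tool_rot: [0.0, 0.757, 0.653, 0.001]
wrist_force: [-1.9, 6.6, 20.6]
grip_width: -0.0003
gripper_force: 10.3
```

```bash
python3 - <<'E'
from h import *
rel([.5005,.103,.04]);gap()
E
```

```text
11.4 [0.4902 0.0297 0.04  ] xyaw 81.57 zax [ 1.4e-03  4.0e-04 -1.0e+00] w -0.0003 F [-1.9  6.6 20.6]
tool shift cm [ 7.4  -0.05  0.  ]
row 198.5 rear edge from TCP -0.03 analyser x of rear edge -0.0411
```

Moved 74.7 mm. I'll creep until the push force rises.

Emit:
jog_arm([
  [0,[-0.02,0,0],0],
  [0,[-0.05,0,0],0],
  [0,[-0.08,0,0],0],
  [0,[-0.11,0,0],0],
  [0,[-0.14,0,0],0],
  [0,[-0.17,0,0],0],
  [0,[-0.2,0,0],0],
  [0,[-0.2,0,0],0],
  [0,[-0.2,0,0],0],
  [0,[-0.2,0,0],0],
])

```text
time_s: 12.45
position: [0.49, 0.0284, 0.04]
tool_rot: [0.0, 0.757, 0.653, 0.001]
wrist_force: [-1.3, 17.3, 19.6]
grip_width: -0.0002
gripper_force: 9.8
```

The push force jumped to 17 N after 76.0 mm, with the motion stalled, so the tray is against the stop. I'll lift straight up.

Emit:
jog_arm([
  [0,[0,0,-0.05],0],
  [0,[0,0,-0.3],0],
  [0,[0,0,-1],0],
  [0,[0,0,-3],0],
  [0,[0,0,-7],0],
  [0,[0,0,-11],0],
  [0,[0,0,-15],0],
  [0,[0,0,-19],0],
  [0,[0,0,-20],0],
  [0,[0,0,-20],0],
])

```text
time_s: 13.45
position: [0.4902, 0.0273, 0.241]
tool_rot: [0.001, 0.757, 0.653, 0.001]
wrist_force: [-0.7, -0.3, -0.3]
grip_width: -0.0
gripper_force: 0.0
```

Emit:
jog_arm([
  [0,[4,0,0],0],
  [0,[8,0,0],0],
  [0,[12,0,0],0],
  [0,[16,0,0],0],
  [0,[20,0,0],0],
  [0,[24,0,0],0],
  [0,[28,0,0],0],
  [0,[30,0,0],0],
  [0,[30,0,0],0],
  [0,[30,0,0],0],
])

```text
time_s: 14.45
position: [0.5325, 0.3234, 0.2377]
tool_rot: [-0.0, 0.757, 0.654, -0.001]
wrist_force: [-0.3, -0.4, -0.5]
grip_width: -0.0
gripper_force: 0.0
```

```bash
python3 - <<'E'
from h import *
rel([.5,.1,.2])
s,p,d=grab("top"); cv2.imwrite("pics/topz3.png",cv2.resize(p[170:290,235:435,::-1],None,fx=4,fy=4,interpolation=cv2.INTER_CUBIC))
E
```

```text
14.45 [0.5325 0.3234 0.2377] xyaw 81.62 zax [-0.0021 -0.0015 -1.    ] w -0.0 F [-0.3 -0.4 -0.5]
tool shift cm [-22.57   0.05   3.81]
```

View pics/topz3.png

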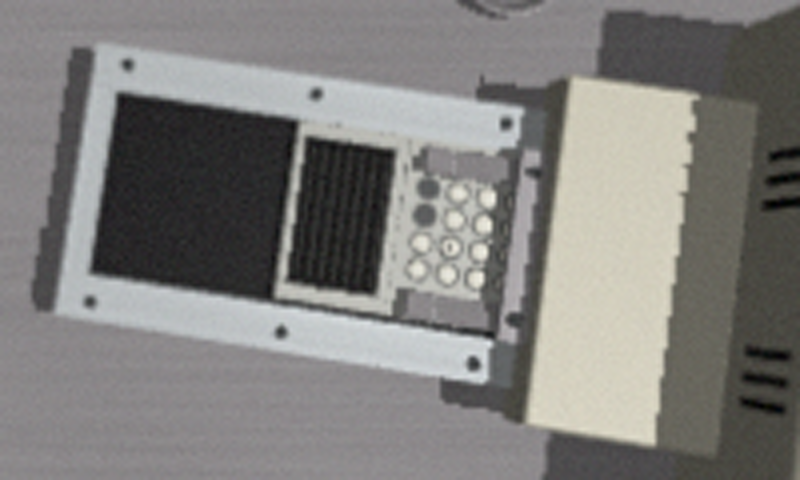

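The crop shows the tray under both tines: its rear edge runs (299,122)–(275,300), and its pad corners are (308,137), (397,150), (380,298) and (288,283). I'll check this numerically.

```bash
python3 - <<'E'
from h import *
s=observe()
z=[[299,122],[275,300],[308,137],[397,150],[380,298],[288,283],[140,117],[228,127],[208,270],[118,258],[95,45],[57,313],[118,93],[92,275]]
P=rays("top",s,[[235+(a-1.5)/4,170+(b-1.5)/4] for a,b in z],.04)[:,:2]
f=np.array([-.1461,-.9893]); t=P@f; r=t[10:12].mean()
print("rear x",t[:2].mean()-r-.13,"pad x",t[2:6].mean()-r-.13,"pad travel",t[2:6].mean()-t[6:10].mean(),"wall",t[12:].mean()-r-.13)
E
```

```text
rear x -0.03516993682476277 pad x -0.010296043951775372 pad travel 0.07579954658874304 wall -0.11685390553808625
```

Rear edge measures −35.2 mm against the expected −35, and the pad −10.3 mm against −11. The tray is fully home.

```bash
python3 -c "
from rig import job_done
print(job_done())"
```

```text
the job is handed in; nothing more can be done
None
```

The tray is fully home against the stop under the spring, as the push-force jump and the final camera check both show; the hand is clear, and the job was handed in at about 14.5 s.

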